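# Reset the depth stop to a brass blank and lock it again

## Task

Set the depth stop of the small green press to the brass blank that lies on its anvil: loosen the jam nut, wind the crank of the adjuster screw clockwise until the plunger bears lightly but positively on the blank, then retighten the jam nut snugly. Go by feel: do not force the crank while the nut is tight, do not mark the blank, do not overtighten the nut, and leave the other things on the bench alone.

Things in the scene. Friction and masses are not known exactly. Their poses are not given: they have to be found in the camera images.
- axis (a point): Point on the vertical screw axis of the press, on top of its green housing, 95 mm above the bench. The press is a small green C-frame (base 150 x 130 mm, column to one side). Upwards on this axis: brass washer, steel jam nut with one lever, crank of the adjuster screw (hub top 140 mm above the bench). Only the two upright knobs need be handled.
- nut_knob (a point): Centre (half-way up) of the upright round dark steel knob at the end of the jam nut's lever: 14 mm diameter, 34 mm tall, 65 mm from the axis, on a lever 8 mm thick and 14 mm wide on the robot's side of the press. Centre about 135 mm above the bench. The start is tight; 0.8 rad anticlockwise frees it, 1.2 rad is ample, its stop is at 1.55 to 1.75 rad.
- crank_knob (a point): Centre (half-way up) of the upright round bright steel knob at the end of the adjuster's crank: 14 mm diameter, 34 mm tall, 45 mm from the axis, on an arm 8 mm thick and 12 mm wide. Centre about 155 mm above the bench, at the start over the press's column. Turned clockwise, contact comes after 0.15 to 1.4 rad, different each time; the stop is at 1.8 rad.
- nut: Jam nut with its lever; origin on the axis at its underside. Anticlockwise from above loosens. Loose, it drags with 2 to 4 N pushed square at the knob; after it bites the push rises by about 0.4 N per mm of travel. Snug is one slow pull up to 12 to 15 N while moving (45 to 80 N on the washer), or 8 to 9 N read standing still, as a push eases on stopping; over 20 N is too much.
- washer: Brass washer under the nut, 38 mm diameter, keyed so that it does not turn.
- crank: Adjuster screw with its crank; origin on the axis. Clockwise from above winds the plunger down 4.5 mm per rad; locked while the nut is tight. Loose, it drags with 2 to 4 N pushed square at the knob; once on the blank the push rises by about 0.8 N per mm of knob travel. A rise of 1.5 to 3 N is right (15 to 40 N on the blank), 6 N marks it. Stays where left, springing back a little.
- plunger: Upright steel plunger below the housing with a foot of 20 mm diameter; origin at the centre of the foot's underside, 56 mm above the bench at the start.
- anvil: Steel anvil, 48 mm diameter, 27 mm tall, on the press's base under the plunger; origin at its underside. It carries the round brass blank (36 mm diameter) let into its top; the blank's top is 49.9 to 55.1 mm above the bench, different each time and not measured.
- mouthpiece: Brass mouthpiece standing near the press, 65 mm tall; leave alone.
- cap: Round brass cap, 38 mm diameter, 20 mm tall, near the press; leave alone.
- ring: Flat brass ring, 52 mm diameter, near the press; leave alone.
- hammer: Wooden-handled hammer, 25 cm long, lying to the left; leave alone.
- driver: Screwdriver lying to the right; leave alone.

How it is judged:
By the outcome, as a careful person would: the job done as asked, in the order asked, and still so for the second after the job is handed in, with the robot touching nothing.
It also fails if it takes over 70 s, if anything falls off the work surface, if the arm or the gripper's body presses on something with over 40 N, if the wrist force passes 120 N, or if a joint passes its speed limit or range.

## Robot

A 6-joint arm with a two-finger parallel gripper is mounted at the origin on the work surface. World frame = base frame: x ahead of the robot, y to its left, z up, the work surface at z = 0. Lengths are in m, angles in rad, forces in N, time in s.
With the tool pointing down it reaches from about 0.25 to 0.85 m from the base axis. Payload 12.5 kg.
Tool frame: the origin (TCP) lies where the fingers leave the gripper's body, on its centre line; the fingertips stand 84 mm ahead of it and the grasp point (between the pads) lies 65 mm ahead of it (env.nose_length is the z of the fingertips in the tool frame, in m); z points along the fingers, x is the direction in which the jaws open and shut, and the axes are right-handed (so a half turn about z gives the same grasp; the last joint's range is limited). The gripper opens to 93 mm and grips with 3 to 60 N. Pads are 15 mm wide; open, the fingers measure 128 mm over their backs; the gripper's body (75 mm by 188 mm) begins 65 mm behind the grasp point.
Start: joints at [-1.392, 0.351, 1.652, -0, 1.139, -0.085], TCP at [0.143, -0.531, 0.303] pointing down, gripper open.
Joint ranges: [-2.75, 2.75], [-0.79, 2.1], [0.01, 2.65], [-1.57, 4.71], [0.07, 3.14], [-2.87, 2.87]. Speed limits (rad/s): [2.22, 2.22, 2.79, 3.14, 3.14, 3.14].

## Interface

Orientations are given as a unit quaternion [x, y, z, w].
In Python, from rig import read_state, capture, camera_params, env gives the robot as it stands. The module is installed in compiled form; this text tells all that it offers.
- The arm moves only by the tool apply_moves, never from a script. Its argument "series" is a list of rows, each an object with "delta_pos": the shift along the tool's x, y, z in m, a list of three; "twist": the turn, a rotation vector about the tool's x, y, z in degrees, a list of three; "claw": the opening, from -1 (shut) to 1 (fully open). A call has 1 to 10 rows; each row shifts and turns the pose as measured when the row begins, along the tool's axes as they then stand; what a row does not reach is not made up. A row lasts 1/8 s, in which the tool goes at most 62.5 mm and 10.7 degrees, less where a joint would pass 70% of its speed; a pose out of reach is approached as far as the arm can. A call is refused whole if a number of a shift passes 0.0625 or a number of a turn 10.7, either way. A call with a gripper value outside its range is refused whole. The fingers move at their own pace and stop on an object; the grip force is fixed at half the most. Time passes only in rows, so rows that do not move let the fingers close. It gives the time, the measured TCP pose, the force and the opening at its end, in the units of the state.
- read_state(): the state, without advancing time (a new reading comes with each control period).
- capture(name): name is "side" or "top"; returns the picture (384x512x3 uint8, red, green, blue); there is no depth.
- camera_params(name): a dict with "mtx" (3x3 intrinsics, pixels), "rvec" (rotation vector, rad) and "tvec" (3), from world to camera coordinates, as OpenCV has them. Camera axes: x right, y down, z forward; pixel columns grow to the right and rows downward; lengths in m; the calibration is good to about 2 mm. A picture is of the moment at which its call begins. camera_params takes no time and is no camera call.
- env.job_done(): hands the job in, once; it reports no verdict.
The state is a dict: "t": time; "joint_pos": joint angles; "dq": joint speeds; "tau": joint torques, N m; "ee_pos": TCP position; "ee_rot": TCP orientation; "force": force on the tool from outside, world axes, zero at the start; "ft_torque": the same for the moment, N m; "finger_gap": finger opening in m.
Only numpy, scipy, OpenCV 4.12 (cv2) and the standard library are available. Lean on these libraries where they do the work, as an engineer would, in place of code of your own. Each camera call takes 0.05 s, during which the arm holds its last target.

## Working session

There is one attempt and no reset: what is moved stays moved. The work goes in short steps, Python scripts to look and compute and a tool call to move; the robot and the scene stay as the last step left them, time stands still between calls to the robot, and variables do not carry over. Pictures are saved under pics/ and viewed, and the job is handed in when it is done.

Besides the shell and the picture viewer there is one more tool, called after "Emit:" by a JSON object that holds its "fn" and its "kwargs", one argument or row to a line. apply_moves: Moves the arm, as the interface text tells. Its arguments: {"type":"object","properties":{"series":{"type":"array"}},"required":["series"]}

```bash
mkdir -p pics
python3 - <<'E'
from rig import read_state, capture, camera_params, env
import cv2
for n in ("side","top"):
    im=capture(n); cv2.imwrite(f"pics/{n}0.png",im[:,:,::-1])
    p=camera_params(n); print(n,p)
print(read_state(), env.nose_length)
E
```

```text
side {'mtx': array([[351.64774083,   0.        , 254.09478234],
       [  0.        , 351.64774083, 188.43549996],
       [  0.        ,   0.        ,   1.        ]]), 'rvec': array([ 2.01541861, -0.66762705,  0.36109914]), 'tvec': array([-0.51565716,  0.28647367,  0.75349479])}
top {'mtx': array([[414.44080021,   0.        , 251.12994614],
       [  0.        , 414.44080021, 190.77195595],
       [  0.        ,   0.        ,   1.        ]]), 'rvec': array([ 2.18139813, -2.1348527 ,  0.14718846]), 'tvec': array([-0.05546132,  0.59200709,  1.07922453])}
{'t': 0.1, 'joint_pos': array([-1.39160702e+00,  3.51186330e-01,  1.65231940e+00,  1.62339774e-05,
        1.13908780e+00, -8.45710819e-02]), 'dq': array([ 0.00202582, -0.00033287, -0.00164784, -0.00100607, -0.00134866,
       -0.00060541]), 'tau': array([-6.40012822e-04, -4.98030603e+01, -2.85705328e+01,  7.00116134e-02,
        2.39269424e-02, -4.69184704e-05]), 'ee_pos': array([ 0.14339832, -0.53076605,  0.30226851]), 'ee_rot': array([ 7.93947682e-01, -6.07985878e-01, -3.65243738e-04, -3.42186108e-04]), 'force': array([-0.35668285,  0.78363629, -0.59166138]), 'ft_torque': array([ 0.04329122,  0.02289717, -0.01141165]), 'finger_gap': 0.09283047114502757} 0.0841
```

View pics/side0.png

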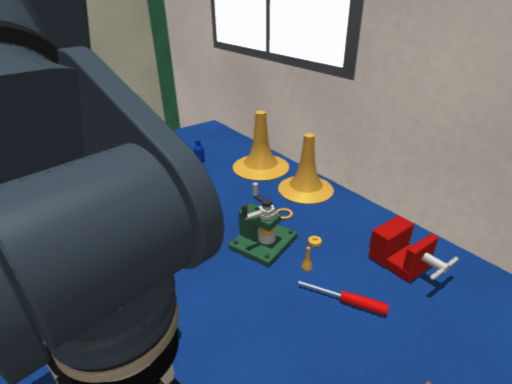

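View pics/top0.png

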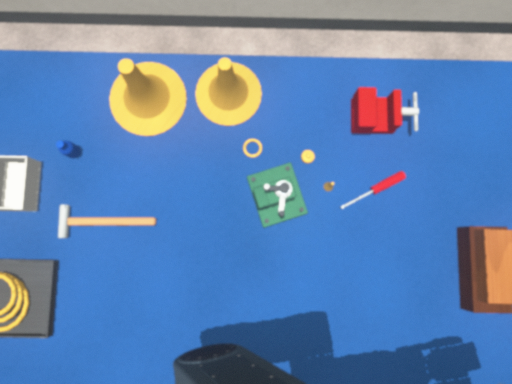

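The press is at about top (278,193) and side (265,230). Its nut lever points down in the top picture, toward the robot, and the crank points left. I'll enlarge both views.

Run:
```python
import cv2
a=cv2.imread("pics/top0.png")[145:240,230:345]; cv2.imwrite("pics/topz.png",cv2.resize(a,None,fx=6.5,fy=6.2,interpolation=cv2.INTER_CUBIC))
a=cv2.imread("pics/side0.png")[170:270,220:330]; cv2.imwrite("pics/sidez.png",cv2.resize(a,None,fx=6,fy=6,interpolation=cv2.INTER_CUBIC))
```

```text
(no output)
```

View pics/topz.png

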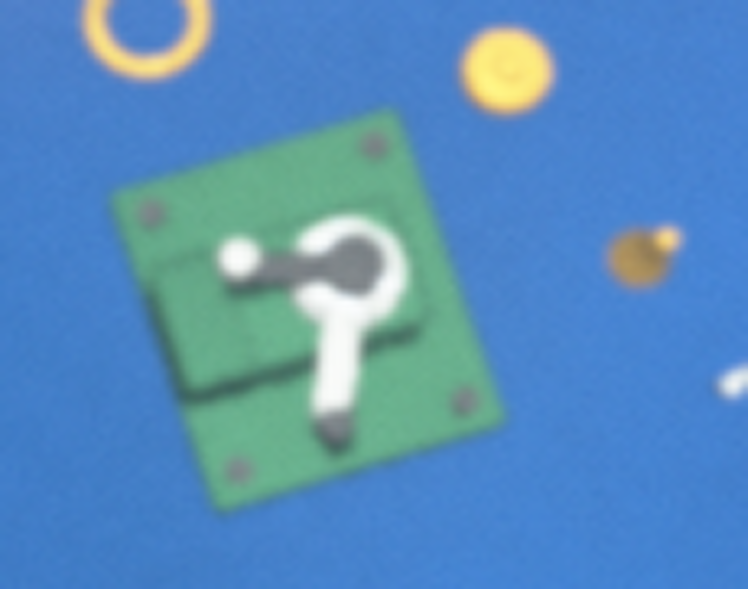

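View pics/sidez.png

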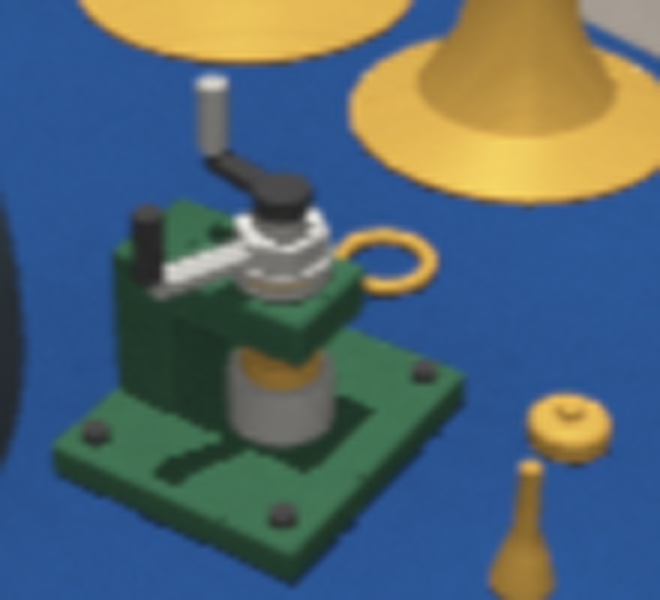

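```bash
cat > h.py <<'E'
import numpy as np, cv2
from rig import camera_params
def ray(n,px):
    p=camera_params(n); R=cv2.Rodrigues(p["rvec"])[0]
    u=cv2.undistortPoints(np.array([[px]],float),p["mtx"],None)[0,0]
    return -R.T@p["tvec"], R.T@np.r_[u,1]
def plane(n,px,z):
    c,d=ray(n,px); return c+d*(z-c[2])/d[2]
def proj(n,P):
    p=camera_params(n); return cv2.projectPoints(np.array([P],float),p["rvec"],p["tvec"],p["mtx"],None)[0][0,0]
E
python3 - <<'E'
from h import *
Z=lambda n,x,y:(230+x/6.5,145+y/6.2) if n=="top" else (220+x/6,170+y/6)
print("cam",ray("top",(0,0))[0],ray("side",(0,0))[0])
for nm,z,t,s in (("hub",.14,(355,264),(282,182)),("crank",.172,(238,257),(212,83)),("nut",.152,(334,438),(147,213))):
    print(nm,plane("top",Z("top",*t),z),plane("side",Z("side",*s),z))
for P in ((0,0,0),):pass
a=plane("top",Z("top",355,264),.14)
n=plane("side",Z("side",147,213),.152)
for z in (.118,.152): print(z,(proj("top",[n[0],n[1],z])-[230,145])*[6.5,6.2])
E
```

```text
cam [ 0.44942351 -0.03598573  1.1467334 ] [ 0.12676709 -0.71715362  0.62076135]
hub [ 0.58961058 -0.12404822  0.14      ] [ 0.59384553 -0.12078884  0.14      ]
crank [ 0.58691172 -0.07843733  0.172     ] [ 0.58769715 -0.07969919  0.172     ]
nut [ 0.5196918  -0.11595365  0.152     ] [ 0.52442398 -0.12082603  0.152     ]
0.118 [339.6596454  432.30807197]
0.152 [347.30957423 426.08022883]
```

Axis is at about (0.589,-0.122), nut knob (0.523,-0.118) and crank knob (0.587,-0.079). I'll shut the fingers to use their flat side as a pusher, going above the press first.

Emit:
{"fn": "apply_moves", "kwargs": {
  "series": [
    {"delta_pos": [-0.031, -0.047, 0], "twist": [0, 0, 0], "claw": -1},
    {"delta_pos": [-0.031, -0.047, 0], "twist": [0, 0, 0], "claw": -1},
    {"delta_pos": [-0.031, -0.047, 0], "twist": [0, 0, 0], "claw": -1},
    {"delta_pos": [-0.031, -0.047, 0], "twist": [0, 0, 0], "claw": -1},
    {"delta_pos": [-0.031, -0.047, 0], "twist": [0, 0, 0], "claw": -1},
    {"delta_pos": [-0.031, -0.047, 0], "twist": [0, 0, 0], "claw": -1},
    {"delta_pos": [-0.031, -0.047, 0], "twist": [0, 0, 0], "claw": -1},
    {"delta_pos": [-0.031, -0.047, 0], "twist": [0, 0, 0], "claw": -1},
    {"delta_pos": [-0.031, -0.047, 0], "twist": [0, 0, 0], "claw": -1}
  ]
}}

```text
t: 1.23
ee_pos: [0.4868, -0.1412, 0.3011]
ee_rot: [0.792, -0.61, -0.001, -0.001]
force: [0.6, -1.1, -0.6]
finger_gap: 0.0075
```

Emit:
{"fn": "apply_moves", "kwargs": {
  "series": [
    {"delta_pos": [0, 0, 0], "twist": [0, 0, -10.4], "claw": -1},
    {"delta_pos": [0, 0, 0], "twist": [0, 0, -10.4], "claw": -1},
    {"delta_pos": [0, 0, 0], "twist": [0, 0, -10.4], "claw": -1},
    {"delta_pos": [0, 0, 0], "twist": [0, 0, -10.4], "claw": -1},
    {"delta_pos": [0, 0, 0], "twist": [0, 0, -10.4], "claw": -1},
    {"delta_pos": [0, 0, 0], "twist": [0, 0, -10.4], "claw": -1},
    {"delta_pos": [0, 0, 0], "twist": [0, 0, -10.4], "claw": -1}
  ]
}}

```text
t: 2.1
ee_pos: [0.4882, -0.137, 0.2989]
ee_rot: [1.0, -0.0, -0.003, -0.002]
force: [0.8, -0.2, -0.2]
finger_gap: 0.0006
```

```bash
cat >> h.py <<'E'
from rig import read_state
from scipy.spatial.transform import Rotation as Ro
def st():
    s=read_state(); R=Ro.from_quat(s["ee_rot"]); x=R.apply([1,0,0])
    print("t %.2f"%s["t"],"p",s["ee_pos"].round(4),"xhead %.1f"%np.degrees(np.arctan2(x[1],x[0])),"z",R.apply([0,0,1]).round(4),"F",s["force"].round(2),"Ftool",R.inv().apply(s["force"]).round(2),"gap %.4f"%s["finger_gap"],"q",s["joint_pos"].round(2))
    return s,R
def to(P):
    s,R=st(); print("tool delta",R.inv().apply(np.array(P)-s["ee_pos"]).round(4))
E
python3 -c "
from h import *
to([.5235,-.098,.209])"
```

```text
t 2.10 p [ 0.4882 -0.137   0.2989] xhead -0.1 z [-0.0053  0.0043 -1.    ] F [ 0.79 -0.17 -0.19] Ftool [0.79 0.17 0.18] gap 0.0006 q [-0.37  0.28  1.76  0.    1.11 -0.37]
tool delta [ 0.0358 -0.0386  0.0898]
```

Emit:
{"fn": "apply_moves", "kwargs": {
  "series": [
    {"delta_pos": [0.018, -0.022, 0], "twist": [0, 0, 0], "claw": -1},
    {"delta_pos": [0.018, -0.022, 0], "twist": [0, 0, 0], "claw": -1},
    {"delta_pos": [0, 0, 0.03], "twist": [0, 0, 0], "claw": -1},
    {"delta_pos": [0, 0, 0.03], "twist": [0, 0, 0], "claw": -1},
    {"delta_pos": [0, 0, 0.025], "twist": [0, 0, 0], "claw": -1},
    {"delta_pos": [0, 0, 0], "twist": [0, 0, 0], "claw": -1}
  ]
}}

```text
t: 2.85
ee_pos: [0.5242, -0.0909, 0.2106]
ee_rot: [1.0, 0.001, -0.004, -0.002]
force: [-0.2, 1.0, 0.8]
finger_gap: 0.0004
```

```bash
python3 -c "
from h import *
to([.5235,-.1035,.209])
from rig import capture
for n in ('top','side'): cv2.imwrite(f'pics/{n}1.png',capture(n)[:,:,::-1])
a=cv2.imread('pics/top1.png')[145:240,230:345]; b=cv2.imread('pics/side1.png')[150:270,200:330]
cv2.imwrite('pics/z1.png',np.hstack([cv2.resize(a,(400,400)),cv2.resize(b,(400,400))]))
st()"
```

```text
t 2.85 p [ 0.5242 -0.0909  0.2106] xhead 0.1 z [-0.0072  0.0048 -1.    ] F [-0.16  0.95  0.75] Ftool [-0.16 -0.96 -0.75] gap 0.0004 q [-0.26  0.44  1.78  0.    0.93 -0.26]
tool delta [-0.0008  0.0126  0.0015]
t 2.95 p [ 0.5252 -0.0912  0.2126] xhead 0.1 z [-0.0036  0.0038 -1.    ] F [ 0.13 -0.48 -0.41] Ftool [0.13 0.48 0.41] gap 0.0007 q [-0.26  0.44  1.78  0.    0.93 -0.26]
```

View pics/z1.png

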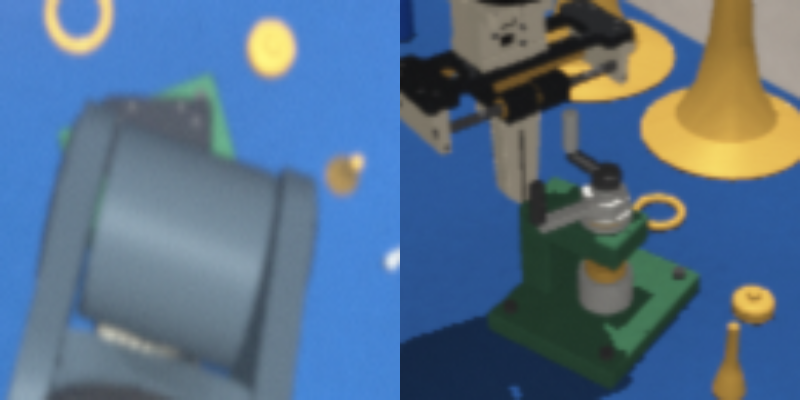

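The fingers stand beside the dark nut knob, on its column side (right half of the picture, about (520,170), knob at (538,205)). Now I'll lower slightly and feel for contact.

Emit:
{"fn": "apply_moves", "kwargs": {
  "series": [
    {"delta_pos": [0, 0, 0.004], "twist": [0, 0, 0], "claw": -1},
    {"delta_pos": [0, 0.003, 0], "twist": [0, 0, 0], "claw": -1},
    {"delta_pos": [0, 0.003, 0], "twist": [0, 0, 0], "claw": -1},
    {"delta_pos": [0, 0.003, 0], "twist": [0, 0, 0], "claw": -1},
    {"delta_pos": [0, 0.003, 0], "twist": [0, 0, 0], "claw": -1}
  ]
}}

```text
t: 3.58
ee_pos: [0.5255, -0.1033, 0.2108]
ee_rot: [1.0, 0.001, -0.001, -0.003]
force: [-3.2, 6.0, 2.4]
finger_gap: 0.0003
```

Emit:
{"fn": "apply_moves", "kwargs": {
  "series": [
    {"delta_pos": [0, 0.003, 0], "twist": [0, 0, 0], "claw": -1},
    {"delta_pos": [0, 0.003, 0], "twist": [0, 0, 0], "claw": -1}
  ]
}}

```text
t: 3.82
ee_pos: [0.525, -0.1085, 0.211]
ee_rot: [1.0, 0.001, -0.002, -0.004]
force: [-1.1, 6.1, 4.2]
finger_gap: 0.0004
```

```bash
python3 -c "
from h import *
to([.5235,-.1035,.207])"
```

```text
t 3.83 p [ 0.525  -0.1085  0.211 ] xhead 0.1 z [-0.0031  0.0078 -1.    ] F [-1.11  6.09  4.22] Ftool [-1.11 -6.12 -4.16] gap 0.0004 q [-0.29  0.44  1.77  0.01  0.93 -0.3 ]
tool delta [-0.0015 -0.005   0.0041]
```

Emit:
{"fn": "apply_moves", "kwargs": {
  "series": [
    {"delta_pos": [-0.0014, 0.0092, 0], "twist": [0, 0, -8], "claw": -1},
    {"delta_pos": [-0.0014, 0.0092, 0], "twist": [0, 0, -8], "claw": -1},
    {"delta_pos": [-0.0014, 0.0092, 0], "twist": [0, 0, -8], "claw": -1},
    {"delta_pos": [-0.0014, 0.0092, 0], "twist": [0, 0, -8], "claw": -1}
  ]
}}

```text
t: 4.32
ee_pos: [0.5268, -0.144, 0.2119]
ee_rot: [0.959, 0.285, -0.0, -0.007]
force: [-2.9, 4.9, 4.5]
finger_gap: 0.0006
```

```bash
cat >> h.py <<'E'
AX=np.array([.5890,-.1220])
def lever(sign=1,r=.065):
    # where pusher centre is relative to axis in tool axes
    s,R=st(); d=R.inv().apply(np.r_[s["ee_pos"][:2]-AX,0]); print("rel axis in tool xy",d[:2].round(4),"rad %.4f ang %.1f"%(np.hypot(*d[:2]),np.degrees(np.arctan2(*(s["ee_pos"][:2]-AX)[::-1]))%360))
E
python3 -c "
from h import *
lever()"
```

```text
t 4.33 p [ 0.5268 -0.144   0.2119] xhead 33.1 z [-0.0048  0.0127 -0.9999] F [-2.94  4.87  4.46] Ftool [ 0.2  -5.75 -4.38] gap 0.0006 q [-0.36  0.46  1.74  0.01  0.95 -0.94]
rel axis in tool xy [-0.0641 -0.0155] rad 0.0660 ang 199.5
```

Emit:
{"fn": "apply_moves", "kwargs": {
  "series": [
    {"delta_pos": [-0.0014, 0.0092, 0], "twist": [0, 0, -8], "claw": -1},
    {"delta_pos": [-0.0014, 0.0092, 0], "twist": [0, 0, -8], "claw": -1},
    {"delta_pos": [-0.0014, 0.0092, 0], "twist": [0, 0, -8], "claw": -1},
    {"delta_pos": [-0.0014, 0.0092, 0], "twist": [0, 0, -8], "claw": -1}
  ]
}}

```text
t: 4.82
ee_pos: [0.5472, -0.1739, 0.2119]
ee_rot: [0.838, 0.546, -0.0, -0.01]
force: [-5.0, 2.5, 3.9]
finger_gap: 0.0007
```

```bash
python3 -c "
from h import *
lever()"
```

```text
t 4.83 p [ 0.5472 -0.1739  0.2119] xhead 66.1 z [-0.011   0.016  -0.9998] F [-5.01  2.47  3.9 ] Ftool [ 0.27 -5.64 -3.8 ] gap 0.0007 q [-0.39  0.51  1.66  0.01  0.99 -1.55]
rel axis in tool xy [-0.0644 -0.0172] rad 0.0666 ang 231.2
```

Emit:
{"fn": "apply_moves", "kwargs": {
  "series": [
    {"delta_pos": [0, -0.006, 0], "twist": [0, 0, 0], "claw": -1},
    {"delta_pos": [0, -0.006, 0], "twist": [0, 0, 0], "claw": -1},
    {"delta_pos": [0, 0, -0.03], "twist": [0, 0, 0], "claw": -1},
    {"delta_pos": [0, 0, -0.03], "twist": [0, 0, 0], "claw": -1},
    {"delta_pos": [0, 0, -0.015], "twist": [0, 0, -9], "claw": -1},
    {"delta_pos": [0, 0, 0], "twist": [0, 0, -9], "claw": -1},
    {"delta_pos": [0, 0, 0], "twist": [0, 0, -9], "claw": -1}
  ]
}}

```text
t: 5.7
ee_pos: [0.5337, -0.1688, 0.2896]
ee_rot: [0.689, 0.725, 0.002, -0.009]
force: [0.9, -0.3, 0.2]
finger_gap: 0.0007
```

```bash
python3 -c "
from h import *
to([.562,-.078,.231])"
```

```text
t 5.70 p [ 0.5337 -0.1688  0.2896] xhead 93.0 z [-0.0106  0.0153 -0.9998] F [ 0.9  -0.33  0.19] Ftool [-0.38  0.88 -0.2 ] gap 0.0007 q [-0.39  0.39  1.63  0.01  1.14 -2.02]
tool delta [0.0883 0.0336 0.0596]
```

Emit:
{"fn": "apply_moves", "kwargs": {
  "series": [
    {"delta_pos": [0.03, 0.011, 0], "twist": [-0.6, -0.9, 0], "claw": -1},
    {"delta_pos": [0.03, 0.011, 0], "twist": [0, 0, 0], "claw": -1},
    {"delta_pos": [0.028, 0.011, 0], "twist": [0, 0, 0], "claw": -1},
    {"delta_pos": [0, 0, 0], "twist": [0, 0, 0], "claw": -1},
    {"delta_pos": [0, 0, 0.03], "twist": [0, 0, 0], "claw": -1},
    {"delta_pos": [0, 0, 0.027], "twist": [0, 0, 0], "claw": -1},
    {"delta_pos": [0, 0, 0], "twist": [0, 0, 0], "claw": -1}
  ]
}}

```text
t: 6.58
ee_pos: [0.5596, -0.0779, 0.2326]
ee_rot: [0.693, 0.721, 0.0, 0.002]
force: [-0.1, 1.0, 0.4]
finger_gap: 0.0007
```

```bash
python3 -c "
from h import *
to([.5702,-.078,.231])
lever()
from rig import capture
for n in ('top','side'): cv2.imwrite(f'pics/{n}2.png',capture(n)[:,:,::-1])
a=cv2.imread('pics/top2.png')[145:240,230:345]; b=cv2.imread('pics/side2.png')[150:270,200:330]
cv2.imwrite('pics/z2.png',np.hstack([cv2.resize(a,(400,400)),cv2.resize(b,(400,400))]))"
```

```text
t 6.58 p [ 0.5596 -0.0779  0.2326] xhead 92.3 z [ 0.0034 -0.0019 -1.    ] F [-0.15  1.03  0.4 ] Ftool [ 1.03 -0.11 -0.41] gap 0.0007 q [-0.22  0.46  1.68 -0.    1.   -1.83]
tool delta [-0.0005  0.0106  0.0016]
t 6.58 p [ 0.5596 -0.0779  0.2326] xhead 92.3 z [ 0.0034 -0.0019 -1.    ] F [-0.15  1.03  0.4 ] Ftool [ 1.03 -0.11 -0.41] gap 0.0007 q [-0.22  0.46  1.68 -0.    1.   -1.83]
rel axis in tool xy [ 0.0453 -0.0276] rad 0.0530 ang 123.7
```

View pics/z2.png

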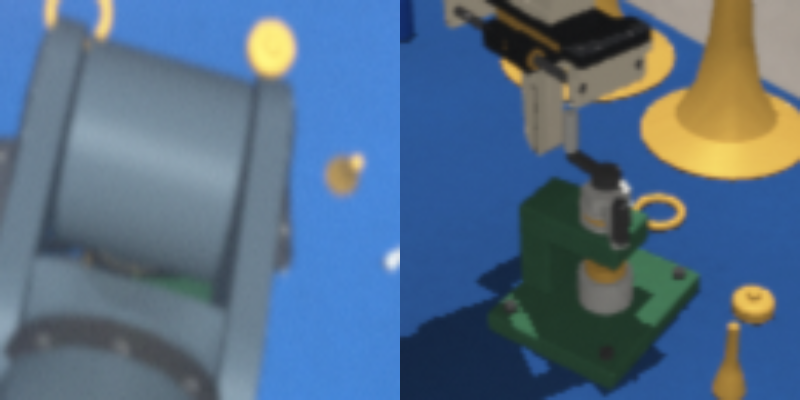

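Fingers stand at (545,110) beside the bright crank knob (570,128), and the nut lever has swung to the far side. Now I'll push the crank slowly.

Emit:
{"fn": "apply_moves", "kwargs": {
  "series": [
    {"delta_pos": [0, 0.003, 0.0005], "twist": [0, 0, 0], "claw": -1},
    {"delta_pos": [0, 0.003, 0.0005], "twist": [0, 0, 0], "claw": -1},
    {"delta_pos": [0, 0.003, 0.0005], "twist": [0, 0, 0], "claw": -1},
    {"delta_pos": [0, 0.002, 0], "twist": [0, 0, 0], "claw": -1}
  ]
}}

```text
t: 7.18
ee_pos: [0.5728, -0.0781, 0.2358]
ee_rot: [0.693, 0.721, 0.002, 0.005]
force: [-4.5, 0.5, 0.7]
finger_gap: 0.0008
```

Emit:
{"fn": "apply_moves", "kwargs": {
  "series": [
    {"delta_pos": [0, 0.002, 0], "twist": [0, 0, 0], "claw": -1}
  ]
}}

```text
t: 7.3
ee_pos: [0.5745, -0.0778, 0.2358]
ee_rot: [0.693, 0.721, 0.002, 0.004]
force: [-4.3, 1.3, 3.3]
finger_gap: 0.0005
```

Emit:
{"fn": "apply_moves", "kwargs": {
  "series": [
    {"delta_pos": [0, 0.002, 0], "twist": [0, 0, 0], "claw": -1}
  ]
}}

```text
t: 7.42
ee_pos: [0.5764, -0.0776, 0.2358]
ee_rot: [0.693, 0.721, 0.002, 0.004]
force: [-3.8, 1.8, 2.7]
finger_gap: 0.0005
```

```bash
python3 -c "
from h import *
lever()"
```

```text
t 7.42 p [ 0.5764 -0.0776  0.2358] xhead 92.3 z [ 0.0075 -0.0028 -1.    ] F [-3.78  1.82  2.69] Ftool [ 1.96 -3.68 -2.72] gap 0.0005 q [-0.21  0.48  1.64 -0.    1.02 -1.82]
rel axis in tool xy [ 0.0449 -0.0108] rad 0.0461 ang 105.8
```

```bash
cat > f.py <<'E'
from h import *
s=read_state(); R=Ro.from_quat(s["ee_rot"]); x=R.apply([1,0,0]); d=R.inv().apply(np.r_[s["ee_pos"][:2]-AX,0])
f=R.inv().apply(s["force"])
p=s["ee_pos"][:2]-AX; r=np.hypot(*p)
print("t %.2f h %.1f rel %.1f %.1f mm z %.4f Ft %.2f Fx %.2f Fz %.2f posang %.2f"%(s["t"],np.degrees(np.arctan2(x[1],x[0])),d[0]*1e3,d[1]*1e3,s["ee_pos"][2],-f[1],f[0],-f[2],np.degrees(np.arctan2(p[1],p[0]))))
E
python3 f.py
```

```text
t 7.42 h 92.3 rel 44.9 -10.8 mm z 0.2358 Ft 3.68 Fx 1.96 Fz 2.72 posang 105.85
```

Emit:
{"fn": "apply_moves", "kwargs": {
  "series": [
    {"delta_pos": [0.0012, 0.0015, 0.001], "twist": [0, 0, 5], "claw": -1}
  ]
}}

```text
t: 7.55
ee_pos: [0.5779, -0.0763, 0.2349]
ee_rot: [0.724, 0.69, 0.002, 0.004]
force: [-3.2, 0.3, 3.5]
finger_gap: 0.0001
```

```bash
python3 f.py
```

```text
t 7.55 h 87.2 rel 45.1 -13.3 mm z 0.2349 Ft 3.18 Fx 0.12 Fz 3.54 posang 103.64
```

Emit:
{"fn": "apply_moves", "kwargs": {
  "series": [
    {"delta_pos": [0.0005, 0.0015, 0.001], "twist": [0, 0, 2.5], "claw": -1}
  ]
}}

```text
t: 7.68
ee_pos: [0.5795, -0.0757, 0.2339]
ee_rot: [0.74, 0.673, 0.002, 0.003]
force: [-3.6, 2.0, 4.8]
finger_gap: 0.0003
```

```bash
python3 f.py
```

```text
t 7.67 h 84.6 rel 45.2 -13.9 mm z 0.2339 Ft 3.73 Fx 1.60 Fz 4.79 posang 101.63
```

Emit:
{"fn": "apply_moves", "kwargs": {
  "series": [
    {"delta_pos": [0.0004, 0.0015, 0], "twist": [0, 0, 1.9], "claw": -1}
  ]
}}

```text
t: 7.8
ee_pos: [0.581, -0.0753, 0.2339]
ee_rot: [0.751, 0.66, 0.002, 0.003]
force: [-3.9, 1.4, 2.2]
finger_gap: 0.0005
```

```bash
python3 f.py
```

```text
t 7.80 h 82.6 rel 45.2 -13.9 mm z 0.2339 Ft 4.06 Fx 0.86 Fz 2.22 posang 99.73
```

Emit:
{"fn": "apply_moves", "kwargs": {
  "series": [
    {"delta_pos": [0.0004, 0.0015, 0], "twist": [0, 0, 1.9], "claw": -1}
  ]
}}

```text
t: 7.92
ee_pos: [0.5826, -0.075, 0.2339]
ee_rot: [0.763, 0.647, 0.002, 0.003]
force: [-3.1, 1.6, 2.4]
finger_gap: 0.0006
```

```bash
python3 f.py
```

```text
t 7.92 h 80.6 rel 45.3 -14.0 mm z 0.2339 Ft 3.31 Fx 1.07 Fz 2.41 posang 97.79
```

Emit:
{"fn": "apply_moves", "kwargs": {
  "series": [
    {"delta_pos": [0.0004, 0.0015, 0], "twist": [0, 0, 1.9], "claw": -1}
  ]
}}

```text
t: 8.05
ee_pos: [0.5842, -0.0748, 0.2339]
ee_rot: [0.774, 0.633, 0.002, 0.003]
force: [-3.8, 1.8, 1.8]
finger_gap: 0.0003
```

```bash
python3 f.py
```

```text
t 8.05 h 78.6 rel 45.4 -14.1 mm z 0.2339 Ft 4.11 Fx 1.04 Fz 1.87 posang 95.82
```

Emit:
{"fn": "apply_moves", "kwargs": {
  "series": [
    {"delta_pos": [0.0004, 0.0015, 0], "twist": [0, 0, 1.9], "claw": -1}
  ]
}}

```text
t: 8.18
ee_pos: [0.5859, -0.0746, 0.2339]
ee_rot: [0.785, 0.62, 0.002, 0.003]
force: [-3.6, 1.5, 2.5]
finger_gap: 0.0005
```

```bash
python3 f.py
```

```text
t 8.18 h 76.6 rel 45.4 -14.1 mm z 0.2339 Ft 3.82 Fx 0.64 Fz 2.53 posang 93.79
```

Emit:
{"fn": "apply_moves", "kwargs": {
  "series": [
    {"delta_pos": [0.0004, 0.0015, 0], "twist": [0, 0, 1.9], "claw": -1}
  ]
}}

```text
t: 8.3
ee_pos: [0.5875, -0.0744, 0.2339]
ee_rot: [0.796, 0.606, 0.002, 0.003]
force: [-2.7, 2.5, 2.4]
finger_gap: 0.0001
```

```bash
python3 f.py
```

```text
t 8.30 h 74.5 rel 45.5 -14.1 mm z 0.2339 Ft 3.29 Fx 1.68 Fz 2.47 posang 91.78
```

Emit:
{"fn": "apply_moves", "kwargs": {
  "series": [
    {"delta_pos": [0.0004, 0.0015, 0], "twist": [0, 0, 1.9], "claw": -1}
  ]
}}

```text
t: 8.43
ee_pos: [0.5892, -0.0743, 0.2339]
ee_rot: [0.806, 0.591, 0.002, 0.002]
force: [-2.8, 3.3, 1.4]
finger_gap: 0.0002
```

```bash
python3 f.py
```

```text
t 8.43 h 72.5 rel 45.5 -14.2 mm z 0.2339 Ft 3.63 Fx 2.34 Fz 1.38 posang 89.78
```

Emit:
{"fn": "apply_moves", "kwargs": {
  "series": [
    {"delta_pos": [0.0003, 0.0015, 0], "twist": [0, 0, 1.9], "claw": -1}
  ]
}}

```text
t: 8.55
ee_pos: [0.5909, -0.0743, 0.2339]
ee_rot: [0.817, 0.577, 0.002, 0.002]
force: [-2.7, 4.4, 1.5]
finger_gap: 0.0006
```

```bash
python3 f.py
```

```text
t 8.55 h 70.5 rel 45.5 -14.2 mm z 0.2339 Ft 4.03 Fx 3.24 Fz 1.50 posang 87.76
```

Emit:
{"fn": "apply_moves", "kwargs": {
  "series": [
    {"delta_pos": [0.0003, 0.0015, 0], "twist": [0, 0, 1.9], "claw": -1}
  ]
}}

```text
t: 8.68
ee_pos: [0.5925, -0.0744, 0.2339]
ee_rot: [0.827, 0.562, 0.002, 0.002]
force: [-3.0, 4.4, 1.9]
finger_gap: 0.0003
```

```bash
python3 f.py
```

```text
t 8.68 h 68.4 rel 45.6 -14.2 mm z 0.2339 Ft 4.41 Fx 2.95 Fz 1.88 posang 85.80
```

Emit:
{"fn": "apply_moves", "kwargs": {
  "series": [
    {"delta_pos": [0.0002, 0.001, 0], "twist": [0, 0, 1.3], "claw": -1}
  ]
}}

```text
t: 8.8
ee_pos: [0.5936, -0.0744, 0.2339]
ee_rot: [0.834, 0.552, 0.002, 0.002]
force: [-3.8, 3.7, 1.6]
finger_gap: 0.0004
```

```bash
python3 f.py
```

```text
t 8.80 h 67.0 rel 45.7 -14.4 mm z 0.2339 Ft 4.97 Fx 1.88 Fz 1.67 posang 84.48
```

Emit:
{"fn": "apply_moves", "kwargs": {
  "series": [
    {"delta_pos": [0.0002, 0.001, 0], "twist": [0, 0, 1.3], "claw": -1}
  ]
}}

```text
t: 8.93
ee_pos: [0.5947, -0.0744, 0.2339]
ee_rot: [0.841, 0.542, 0.003, 0.002]
force: [-4.2, 4.1, 3.5]
finger_gap: 0.0004
```

```bash
python3 f.py
```

```text
t 8.93 h 65.6 rel 45.6 -14.5 mm z 0.2339 Ft 5.51 Fx 1.99 Fz 3.54 posang 83.22
```

Emit:
{"fn": "apply_moves", "kwargs": {
  "series": [
    {"delta_pos": [0.0002, 0.001, 0], "twist": [0, 0, 1.3], "claw": -1}
  ]
}}

```text
t: 9.05
ee_pos: [0.5956, -0.0745, 0.2339]
ee_rot: [0.847, 0.531, 0.002, 0.001]
force: [-4.6, 4.1, 2.5]
finger_gap: 0.0007
```

```bash
python3 f.py
```

```text
t 9.05 h 64.2 rel 45.7 -14.7 mm z 0.2339 Ft 5.88 Fx 1.73 Fz 2.53 posang 82.06
```

Rise over the 3.6 N drag is about 2.2 N, which is in the middle of the band. I'll stop here and withdraw.

Emit:
{"fn": "apply_moves", "kwargs": {
  "series": [
    {"delta_pos": [0, -0.004, 0], "twist": [0, 0, 0], "claw": -1},
    {"delta_pos": [0, -0.006, 0], "twist": [0, 0, 0], "claw": -1},
    {"delta_pos": [0, 0, -0.025], "twist": [0, 0, 0], "claw": -1},
    {"delta_pos": [0, 0, -0.025], "twist": [0, 0, 0], "claw": -1},
    {"delta_pos": [0, 0, 0], "twist": [0, 0, 0], "claw": -1}
  ]
}}

```text
t: 9.68
ee_pos: [0.5861, -0.0706, 0.2848]
ee_rot: [0.847, 0.531, 0.003, 0.003]
force: [-0.8, -0.7, -0.6]
finger_gap: 0.0007
```

```bash
python3 -c "
from h import *
to([.583,-.1906,.211])"
```

```text
t 9.68 p [ 0.5861 -0.0706  0.2848] xhead 64.1 z [ 0.0093 -0.0022 -1.    ] F [-0.78 -0.67 -0.58] Ftool [-0.94 -0.42  0.58] gap 0.0007 q [-0.2   0.44  1.57 -0.    1.13 -1.32]
tool delta [-0.1095  0.0489  0.0741]
```

Emit:
{"fn": "apply_moves", "kwargs": {
  "series": [
    {"delta_pos": [-0.028, 0.0125, 0], "twist": [0, 0, 0], "claw": -1},
    {"delta_pos": [-0.028, 0.0125, 0], "twist": [0, 0, 0], "claw": -1},
    {"delta_pos": [-0.028, 0.0125, 0], "twist": [0, 0, 0], "claw": -1},
    {"delta_pos": [-0.028, 0.0125, 0], "twist": [0, 0, -2], "claw": -1},
    {"delta_pos": [0, 0, 0], "twist": [0, 0, 0], "claw": -1}
  ]
}}

```text
t: 10.3
ee_pos: [0.5806, -0.1961, 0.2791]
ee_rot: [0.838, 0.546, 0.002, 0.002]
force: [0.9, 0.8, 0.2]
finger_gap: 0.0003
```

```bash
python3 -c "
from h import *
to([.583,-.1906,.211])
from rig import capture
for n in ('side',): cv2.imwrite(f'pics/{n}3.png',capture(n)[:,:,::-1])
b=cv2.imread('pics/side3.png')[150:270,200:330]
cv2.imwrite('pics/z3.png',cv2.resize(b,(600,554)))"
```

```text
t 10.30 p [ 0.5806 -0.1961  0.2791] xhead 66.2 z [ 0.0057 -0.0015 -1.    ] F [0.91 0.8  0.19] Ftool [ 1.1   0.51 -0.19] gap 0.0003 q [-0.4   0.49  1.51  0.    1.14 -1.56]
tool delta [ 0.006  -0.0004  0.0681]
```

View pics/z3.png

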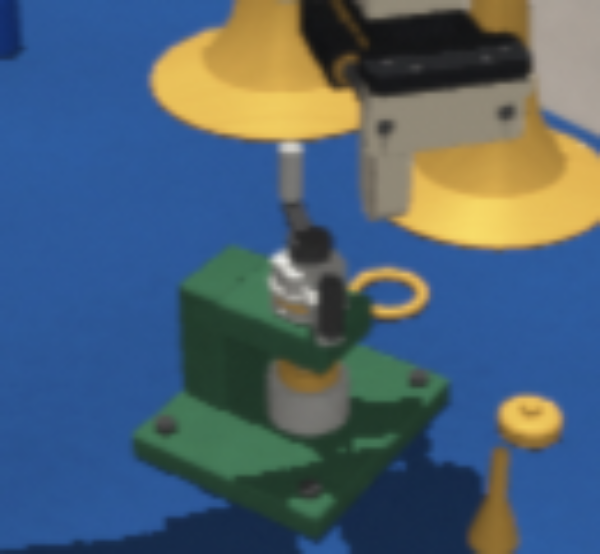

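The nut knob is at (330,310) in the crop, with the finger above and to its right, so it clears. I'll descend.

```bash
python3 -c "
from h import *
a=np.radians(246)
for z in (.118,.152): print((proj('side',[AX[0]+.065*np.cos(a),AX[1]+.065*np.sin(a),z])-[200,150])*4.615)"
```

```text
[333.18178066 336.58187727]
[333.88038452 282.70545919]
```

Emit:
{"fn": "apply_moves", "kwargs": {
  "series": [
    {"delta_pos": [0.005, 0.002, 0], "twist": [0, 0, 0], "claw": -1},
    {"delta_pos": [0, 0, 0.03], "twist": [0, 0, 0], "claw": -1},
    {"delta_pos": [0, 0, 0.025], "twist": [0, 0, 0], "claw": -1},
    {"delta_pos": [0, 0, 0.01], "twist": [0, 0, 0], "claw": -1},
    {"delta_pos": [0, 0, 0], "twist": [0, 0, 0], "claw": -1}
  ]
}}

```text
t: 10.98
ee_pos: [0.5862, -0.1862, 0.2121]
ee_rot: [0.837, 0.548, 0.002, 0.002]
force: [0.3, 0.5, -0.0]
finger_gap: 0.0005
```

```bash
python3 f.py
```

```text
t 10.97 h 66.4 rel -60.0 23.1 mm z 0.2121 Ft -0.07 Fx 0.59 Fz -0.02 posang -92.50
```

Emit:
{"fn": "apply_moves", "kwargs": {
  "series": [
    {"delta_pos": [-0.002, -0.0035, 0.0005], "twist": [0, 0, 0], "claw": -1},
    {"delta_pos": [-0.002, -0.0035, 0.0005], "twist": [0, 0, 0], "claw": -1},
    {"delta_pos": [-0.001, -0.003, 0], "twist": [0, 0, 0], "claw": -1}
  ]
}}

```text
t: 11.35
ee_pos: [0.5751, -0.1867, 0.213]
ee_rot: [0.837, 0.548, 0.003, 0.003]
force: [3.3, 0.5, -0.9]
finger_gap: 0.0
```

```bash
python3 f.py
```

```text
t 11.35 h 66.4 rel -64.9 13.2 mm z 0.2130 Ft -2.77 Fx 1.77 Fz -0.96 posang -102.09
```

Emit:
{"fn": "apply_moves", "kwargs": {
  "series": [
    {"delta_pos": [-0.0008, -0.0034, 0], "twist": [0, 0, 3], "claw": -1},
    {"delta_pos": [-0.0008, -0.0034, 0], "twist": [0, 0, 3], "claw": -1}
  ]
}}

```text
t: 11.6
ee_pos: [0.5689, -0.1857, 0.2139]
ee_rot: [0.865, 0.502, 0.005, 0.005]
force: [4.2, -1.2, -2.3]
finger_gap: 0.0003
```

```bash
python3 f.py
```

```text
t 11.60 h 60.2 rel -65.3 14.2 mm z 0.2139 Ft -4.21 Fx 1.09 Fz -2.38 posang -107.52
```

Emit:
{"fn": "apply_moves", "kwargs": {
  "series": [
    {"delta_pos": [-0.0006, -0.0034, 0.0003], "twist": [0, 0, 3], "claw": -1},
    {"delta_pos": [-0.0006, -0.0034, 0.0003], "twist": [0, 0, 3], "claw": -1}
  ]
}}

```text
t: 11.85
ee_pos: [0.5631, -0.1838, 0.2141]
ee_rot: [0.891, 0.454, 0.007, 0.006]
force: [3.9, -1.4, -3.1]
finger_gap: 0.0003
```

```bash
python3 f.py
```

```text
t 11.85 h 54.0 rel -65.2 15.3 mm z 0.2141 Ft -3.96 Fx 1.11 Fz -3.15 posang -112.79
```

Emit:
{"fn": "apply_moves", "kwargs": {
  "series": [
    {"delta_pos": [-0.0006, -0.0034, 0.0003], "twist": [0, 0, 3], "claw": -1},
    {"delta_pos": [-0.0006, -0.0034, 0.0003], "twist": [0, 0, 3], "claw": -1}
  ]
}}

```text
t: 12.1
ee_pos: [0.5574, -0.1813, 0.2141]
ee_rot: [0.914, 0.405, 0.009, 0.008]
force: [3.9, -2.6, -2.8]
finger_gap: 0.0009
```

```bash
python3 f.py
```

```text
t 12.10 h 47.8 rel -65.1 16.5 mm z 0.2141 Ft -4.54 Fx 0.65 Fz -2.91 posang -118.06
```

Emit:
{"fn": "apply_moves", "kwargs": {
  "series": [
    {"delta_pos": [-0.0006, -0.0034, 0.0003], "twist": [0, 0, 2.6], "claw": -1},
    {"delta_pos": [-0.0006, -0.0034, 0.0003], "twist": [0, 0, 2.6], "claw": -1}
  ]
}}

```text
t: 12.35
ee_pos: [0.5521, -0.1782, 0.2142]
ee_rot: [0.932, 0.361, 0.01, 0.009]
force: [3.7, -2.3, -3.5]
finger_gap: 0.0002
```

```bash
python3 f.py
```

```text
t 12.35 h 42.4 rel -65.1 16.7 mm z 0.2142 Ft -4.12 Fx 1.10 Fz -3.59 posang -123.25
```

Emit:
{"fn": "apply_moves", "kwargs": {
  "series": [
    {"delta_pos": [-0.0006, -0.0034, 0.0003], "twist": [0, 0, 2.6], "claw": -1},
    {"delta_pos": [-0.0006, -0.0034, 0.0003], "twist": [0, 0, 2.6], "claw": -1}
  ]
}}

```text
t: 12.6
ee_pos: [0.5472, -0.1747, 0.2142]
ee_rot: [0.948, 0.317, 0.012, 0.01]
force: [1.9, -2.2, -2.7]
finger_gap: 0.0003
```

```bash
python3 f.py
```

```text
t 12.60 h 36.9 rel -65.1 17.0 mm z 0.2142 Ft -2.82 Fx 0.21 Fz -2.78 posang -128.42
```

Emit:
{"fn": "apply_moves", "kwargs": {
  "series": [
    {"delta_pos": [-0.0006, -0.0034, 0.0003], "twist": [0, 0, 2.6], "claw": -1}
  ]
}}

```text
t: 12.72
ee_pos: [0.5448, -0.1728, 0.2141]
ee_rot: [0.956, 0.294, 0.013, 0.01]
force: [3.1, -2.0, -2.4]
finger_gap: 0.0002
```

```bash
python3 f.py
```

```text
t 12.72 h 34.2 rel -65.1 17.2 mm z 0.2141 Ft -3.31 Fx 1.40 Fz -2.50 posang -131.01
```

Emit:
{"fn": "apply_moves", "kwargs": {
  "series": [
    {"delta_pos": [-0.0006, -0.0034, 0.0003], "twist": [0, 0, 2.6], "claw": -1}
  ]
}}

```text
t: 12.85
ee_pos: [0.5425, -0.1708, 0.2141]
ee_rot: [0.962, 0.272, 0.014, 0.011]
force: [1.7, -2.9, -3.8]
finger_gap: 0.0005
```

```bash
python3 f.py
```

```text
t 12.85 h 31.5 rel -65.1 17.3 mm z 0.2141 Ft -3.27 Fx -0.13 Fz -3.90 posang -133.61
```

Emit:
{"fn": "apply_moves", "kwargs": {
  "series": [
    {"delta_pos": [-0.0006, -0.0034, 0.0003], "twist": [0, 0, 2.6], "claw": -1}
  ]
}}

```text
t: 12.98
ee_pos: [0.5404, -0.1687, 0.214]
ee_rot: [0.968, 0.249, 0.015, 0.011]
force: [1.8, -3.5, -2.5]
finger_gap: 0.0007
```

```bash
python3 f.py
```

```text
t 12.97 h 28.8 rel -65.1 17.5 mm z 0.2140 Ft -3.92 Fx -0.15 Fz -2.65 posang -136.17
```

Emit:
{"fn": "apply_moves", "kwargs": {
  "series": [
    {"delta_pos": [-0.0006, -0.0032, 0.0003], "twist": [0, 0, 2.6], "claw": -1}
  ]
}}

```text
t: 13.1
ee_pos: [0.5384, -0.1667, 0.214]
ee_rot: [0.974, 0.226, 0.016, 0.012]
force: [2.2, -3.2, -2.3]
finger_gap: 0.0007
```

```bash
python3 f.py
```

```text
t 13.10 h 26.1 rel -65.1 17.9 mm z 0.2140 Ft -3.75 Fx 0.55 Fz -2.39 posang -138.57
```

Emit:
{"fn": "apply_moves", "kwargs": {
  "series": [
    {"delta_pos": [-0.0006, -0.0032, 0.0003], "twist": [0, 0, 2.6], "claw": -1}
  ]
}}

```text
t: 13.22
ee_pos: [0.5365, -0.1646, 0.2139]
ee_rot: [0.979, 0.203, 0.016, 0.012]
force: [1.9, -4.5, -3.6]
finger_gap: 0.0004
```

```bash
python3 f.py
```

```text
t 13.22 h 23.5 rel -65.1 18.3 mm z 0.2139 Ft -4.82 Fx -0.12 Fz -3.72 posang -140.94
```

Emit:
{"fn": "apply_moves", "kwargs": {
  "series": [
    {"delta_pos": [-0.0006, -0.0032, 0.0003], "twist": [0, 0, 2.6], "claw": -1}
  ]
}}

```text
t: 13.35
ee_pos: [0.5347, -0.1625, 0.2138]
ee_rot: [0.983, 0.18, 0.017, 0.013]
force: [1.9, -4.4, -2.6]
finger_gap: 0.0008
```

```bash
python3 f.py
```

```text
t 13.35 h 20.8 rel -65.1 18.7 mm z 0.2138 Ft -4.69 Fx 0.17 Fz -2.76 posang -143.30
```

Emit:
{"fn": "apply_moves", "kwargs": {
  "series": [
    {"delta_pos": [-0.0005, -0.003, 0.0003], "twist": [0, 0, 2.2], "claw": -1}
  ]
}}

```text
t: 13.48
ee_pos: [0.5332, -0.1604, 0.2137]
ee_rot: [0.987, 0.16, 0.018, 0.013]
force: [1.1, -5.5, -2.0]
finger_gap: 0.0003
```

```bash
python3 f.py
```

```text
t 13.47 h 18.5 rel -65.1 18.8 mm z 0.2137 Ft -5.46 Fx -0.79 Fz -2.11 posang -145.45
```

Emit:
{"fn": "apply_moves", "kwargs": {
  "series": [
    {"delta_pos": [-0.0005, -0.003, 0.0003], "twist": [0, 0, 2.2], "claw": -1}
  ]
}}

```text
t: 13.6
ee_pos: [0.5317, -0.1584, 0.2136]
ee_rot: [0.99, 0.14, 0.019, 0.013]
force: [0.5, -4.6, -3.2]
finger_gap: 0.0005
```

```bash
python3 f.py
```

```text
t 13.60 h 16.2 rel -65.1 19.1 mm z 0.2136 Ft -4.49 Fx -0.93 Fz -3.32 posang -147.55
```

Emit:
{"fn": "apply_moves", "kwargs": {
  "series": [
    {"delta_pos": [-0.0005, -0.003, 0.0003], "twist": [0, 0, 2.2], "claw": -1}
  ]
}}

```text
t: 13.72
ee_pos: [0.5304, -0.1564, 0.2135]
ee_rot: [0.992, 0.121, 0.019, 0.014]
force: [1.8, -5.3, -1.9]
finger_gap: 0.0002
```

```bash
python3 f.py
```

```text
t 13.72 h 13.9 rel -65.1 19.4 mm z 0.2135 Ft -5.53 Fx 0.37 Fz -2.11 posang -149.61
```

Emit:
{"fn": "apply_moves", "kwargs": {
  "series": [
    {"delta_pos": [-0.0005, -0.003, 0.0003], "twist": [0, 0, 2], "claw": -1}
  ]
}}

```text
t: 13.85
ee_pos: [0.5291, -0.1543, 0.2134]
ee_rot: [0.994, 0.103, 0.02, 0.014]
force: [-0.1, -6.1, -2.4]
finger_gap: 0.0004
```

```bash
python3 f.py
```

```text
t 13.85 h 11.8 rel -65.2 19.4 mm z 0.2134 Ft -5.84 Fx -1.39 Fz -2.54 posang -151.64
```

Emit:
{"fn": "apply_moves", "kwargs": {
  "series": [
    {"delta_pos": [-0.0005, -0.003, 0.0003], "twist": [0, 0, 2], "claw": -1}
  ]
}}

```text
t: 13.98
ee_pos: [0.528, -0.1523, 0.2133]
ee_rot: [0.996, 0.085, 0.02, 0.015]
force: [-0.1, -6.4, -2.4]
finger_gap: 0.0003
```

```bash
python3 f.py
```

```text
t 13.97 h 9.8 rel -65.3 19.6 mm z 0.2133 Ft -6.23 Fx -1.32 Fz -2.53 posang -153.61
```

Emit:
{"fn": "apply_moves", "kwargs": {
  "series": [
    {"delta_pos": [-0.0005, -0.003, 0.0003], "twist": [0, 0, 2], "claw": -1}
  ]
}}

```text
t: 14.1
ee_pos: [0.5269, -0.1502, 0.2132]
ee_rot: [0.997, 0.067, 0.021, 0.015]
force: [0.5, -6.3, -2.9]
finger_gap: 0.0005
```

```bash
python3 f.py
```

```text
t 14.10 h 7.7 rel -65.3 19.8 mm z 0.2132 Ft -6.19 Fx -0.49 Fz -3.12 posang -155.56
```

Emit:
{"fn": "apply_moves", "kwargs": {
  "series": [
    {"delta_pos": [-0.0004, -0.003, 0.0003], "twist": [0, 0, 2], "claw": -1}
  ]
}}

```text
t: 14.22
ee_pos: [0.5259, -0.1482, 0.2131]
ee_rot: [0.998, 0.049, 0.022, 0.016]
force: [-0.4, -6.9, -2.5]
finger_gap: 0.0004
```

```bash
python3 f.py
```

```text
t 14.22 h 5.6 rel -65.3 20.0 mm z 0.2131 Ft -6.74 Fx -1.20 Fz -2.67 posang -157.44
```

Emit:
{"fn": "apply_moves", "kwargs": {
  "series": [
    {"delta_pos": [-0.0004, -0.003, 0.0003], "twist": [0, 0, 2], "claw": -1}
  ]
}}

```text
t: 14.35
ee_pos: [0.525, -0.1462, 0.2129]
ee_rot: [0.999, 0.031, 0.022, 0.016]
force: [-0.6, -8.3, -1.3]
finger_gap: 0.0003
```

```bash
python3 f.py
```

```text
t 14.35 h 3.5 rel -65.3 20.3 mm z 0.2129 Ft -8.17 Fx -1.12 Fz -1.56 posang -159.30
```

Emit:
{"fn": "apply_moves", "kwargs": {
  "series": [
    {"delta_pos": [-0.0004, -0.003, 0.0003], "twist": [0, 0, 2], "claw": -1}
  ]
}}

```text
t: 14.48
ee_pos: [0.5242, -0.1441, 0.2129]
ee_rot: [1.0, 0.012, 0.023, 0.017]
force: [-1.0, -8.7, -2.4]
finger_gap: 0.0002
```

```bash
python3 f.py; python3 -c "
from h import *
st()"
```

```text
t 14.47 h 1.5 rel -65.3 20.6 mm z 0.2129 Ft -8.62 Fx -1.31 Fz -2.68 posang -161.13
t 14.47 p [ 0.5242 -0.1441  0.2129] xhead 1.5 z [ 0.0455 -0.0335 -0.9984] F [-0.98 -8.73 -2.43] Ftool [-1.31  8.62  2.68] gap 0.0002 q [-0.35  0.43  1.78 -0.02  0.87 -0.36]
```

Emit:
{"fn": "apply_moves", "kwargs": {
  "series": [
    {"delta_pos": [-0.0003, -0.003, 0.0003], "twist": [0, 0, 1.8], "claw": -1}
  ]
}}

```text
t: 14.6
ee_pos: [0.5236, -0.1422, 0.2128]
ee_rot: [1.0, -0.004, 0.023, 0.018]
force: [-1.6, -7.6, -1.3]
finger_gap: 0.0004
```

```bash
python3 f.py
```

```text
t 14.60 h -0.4 rel -65.2 20.7 mm z 0.2128 Ft -7.54 Fx -1.58 Fz -1.45 posang -162.87
```

Emit:
{"fn": "apply_moves", "kwargs": {
  "series": [
    {"delta_pos": [-0.0003, -0.003, 0.0003], "twist": [0, 0, 1.8], "claw": -1}
  ]
}}

```text
t: 14.72
ee_pos: [0.5229, -0.1402, 0.2127]
ee_rot: [0.999, -0.02, 0.023, 0.018]
force: [-2.4, -7.8, 0.3]
finger_gap: 0.0004
```

```bash
python3 f.py
```

```text
t 14.72 h -2.3 rel -65.3 20.9 mm z 0.2127 Ft -7.93 Fx -2.09 Fz 0.08 posang -164.60
```

Emit:
{"fn": "apply_moves", "kwargs": {
  "series": [
    {"delta_pos": [-0.0003, -0.003, 0.0003], "twist": [0, 0, 1.8], "claw": -1}
  ]
}}

```text
t: 14.85
ee_pos: [0.5224, -0.1382, 0.2126]
ee_rot: [0.999, -0.036, 0.024, 0.019]
force: [-2.9, -8.3, -0.6]
finger_gap: 0.0009
```

```bash
python3 f.py
```

```text
t 14.85 h -4.1 rel -65.2 21.1 mm z 0.2126 Ft -8.46 Fx -2.29 Fz -0.82 posang -166.30
```

Emit:
{"fn": "apply_moves", "kwargs": {
  "series": [
    {"delta_pos": [-0.0003, -0.003, 0.0003], "twist": [0, 0, 1.5], "claw": -1}
  ]
}}

```text
t: 14.98
ee_pos: [0.5219, -0.1363, 0.2125]
ee_rot: [0.998, -0.05, 0.024, 0.02]
force: [-2.6, -8.7, -1.4]
finger_gap: 0.0002
```

```bash
python3 f.py
```

```text
t 14.97 h -5.7 rel -65.3 20.9 mm z 0.2125 Ft -8.85 Fx -1.76 Fz -1.66 posang -167.99
```

Emit:
{"fn": "apply_moves", "kwargs": {
  "series": [
    {"delta_pos": [-0.0003, -0.003, 0.0003], "twist": [0, 0, 1.5], "claw": -1}
  ]
}}

```text
t: 15.1
ee_pos: [0.5215, -0.1344, 0.2124]
ee_rot: [0.997, -0.063, 0.024, 0.02]
force: [-3.6, -9.4, -0.5]
finger_gap: 0.0006
```

```bash
python3 f.py
```

```text
t 15.10 h -7.2 rel -65.4 20.9 mm z 0.2124 Ft -9.71 Fx -2.45 Fz -0.71 posang -169.62
```

Emit:
{"fn": "apply_moves", "kwargs": {
  "series": [
    {"delta_pos": [-0.0003, -0.003, 0.0003], "twist": [0, 0, 1.5], "claw": -1}
  ]
}}

```text
t: 15.22
ee_pos: [0.5211, -0.1325, 0.2124]
ee_rot: [0.997, -0.077, 0.024, 0.021]
force: [-3.3, -10.2, 0.3]
finger_gap: 0.0006
```

```bash
python3 f.py
```

```text
t 15.22 h -8.8 rel -65.4 20.8 mm z 0.2124 Ft -10.61 Fx -1.74 Fz -0.07 posang -171.21
```

Emit:
{"fn": "apply_moves", "kwargs": {
  "series": [
    {"delta_pos": [-0.0003, -0.003, 0.0003], "twist": [0, 0, 1.5], "claw": -1}
  ]
}}

```text
t: 15.35
ee_pos: [0.5208, -0.1306, 0.2123]
ee_rot: [0.995, -0.09, 0.024, 0.022]
force: [-3.2, -10.6, 0.3]
finger_gap: 0.0003
```

```bash
python3 f.py
```

```text
t 15.35 h -10.3 rel -65.5 20.8 mm z 0.2123 Ft -10.99 Fx -1.24 Fz -0.10 posang -172.81
```

Emit:
{"fn": "apply_moves", "kwargs": {
  "series": [
    {"delta_pos": [-0.0003, -0.003, 0.0003], "twist": [0, 0, 1.5], "claw": -1}
  ]
}}

```text
t: 15.48
ee_pos: [0.5205, -0.1287, 0.2122]
ee_rot: [0.994, -0.104, 0.024, 0.023]
force: [-4.5, -9.7, 1.9]
finger_gap: 0.0005
```

```bash
python3 f.py
```

```text
t 15.47 h -11.9 rel -65.6 20.8 mm z 0.2122 Ft -10.43 Fx -2.28 Fz 1.57 posang -174.39
```

Emit:
{"fn": "apply_moves", "kwargs": {
  "series": [
    {"delta_pos": [-0.0002, -0.003, 0.0003], "twist": [0, 0, 1.5], "claw": -1}
  ]
}}

```text
t: 15.6
ee_pos: [0.5203, -0.1269, 0.2121]
ee_rot: [0.993, -0.117, 0.024, 0.023]
force: [-5.5, -9.9, 0.0]
finger_gap: 0.0006
```

```bash
python3 f.py
```

```text
t 15.60 h -13.4 rel -65.6 20.8 mm z 0.2121 Ft -10.95 Fx -3.08 Fz -0.24 posang -175.93
```

Emit:
{"fn": "apply_moves", "kwargs": {
  "series": [
    {"delta_pos": [-0.0002, -0.003, 0.0003], "twist": [0, 0, 1.5], "claw": -1}
  ]
}}

```text
t: 15.72
ee_pos: [0.5202, -0.125, 0.212]
ee_rot: [0.991, -0.131, 0.024, 0.024]
force: [-5.2, -9.6, 1.2]
finger_gap: 0.0002
```

```bash
python3 f.py
```

```text
t 15.72 h -15.0 rel -65.6 20.8 mm z 0.2120 Ft -10.62 Fx -2.48 Fz 0.86 posang -177.51
```

```bash
cat > g.py <<'E'
from h import *
s=read_state(); R=Ro.from_quat(s["ee_rot"])
tip=s["ee_pos"]+R.apply([0,0,.075]); 
n=R.apply([0,-1,0]); K=tip[:2]+.0145*n[:2]; d=K-AX
F=-s["force"]; C=tip[:2]+.0075*n[:2]-AX
print("tip",tip.round(4),"K rel",d.round(4),"r %.4f ang %.1f"%(np.hypot(*d),np.degrees(np.arctan2(d[1],d[0]))%360),"torque/65mm %.2f"%(-(C[0]*F[1]-C[1]*F[0])/.065), "F",F.round(2))
E
python3 g.py; python3 -c "
from h import *
from rig import capture
cv2.imwrite('pics/side4.png',capture('side')[:,:,::-1])
b=cv2.imread('pics/side4.png')[150:270,200:330]
cv2.imwrite('pics/z4.png',cv2.resize(b,(600,554)))"; python3 g.py
```

```text
tip [ 0.5233 -0.1291  0.1372] K rel [-0.0619  0.0069] r 0.0623 ang 173.6 torque/65mm 9.38 F [ 5.19  9.56 -1.16]
tip [ 0.5233 -0.1289  0.1372] K rel [-0.0619  0.0071] r 0.0623 ang 173.4 torque/65mm 6.97 F [ 4.19  7.09 -1.72]
```

View pics/z4.png

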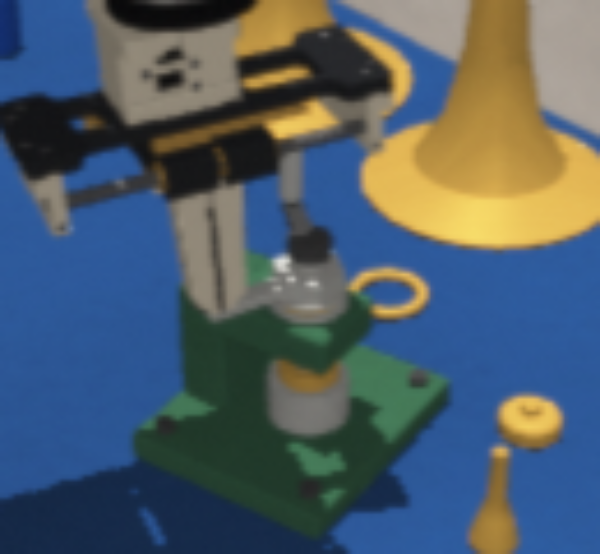

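The fingers press on the nut knob at (230,290), with the lever at about 174° and the crank knob unmoved at (290,170). The pull is still a little light, so I'll continue.

Emit:
{"fn": "apply_moves", "kwargs": {
  "series": [
    {"delta_pos": [-0.0004, -0.003, 0], "twist": [0, 0, 0], "claw": -1}
  ]
}}

```text
t: 15.9
ee_pos: [0.5201, -0.123, 0.2122]
ee_rot: [0.991, -0.131, 0.024, 0.025]
force: [-0.6, -11.0, -3.0]
finger_gap: 0.0006
```

```bash
python3 f.py; python3 g.py
```

```text
t 15.90 h -15.0 rel -66.1 19.0 mm z 0.2122 Ft -10.60 Fx 2.10 Fz -3.63 posang -179.16
tip [ 0.5233 -0.1272  0.1374] K rel [-0.0619  0.0087] r 0.0626 ang 172.0 torque/65mm 10.78 F [ 0.6  10.97  3.04]
```

Emit:
{"fn": "apply_moves", "kwargs": {
  "series": [
    {"delta_pos": [-0.0004, -0.003, 0], "twist": [0, 0, 0], "claw": -1}
  ]
}}

```text
t: 16.02
ee_pos: [0.5202, -0.1212, 0.2122]
ee_rot: [0.991, -0.131, 0.025, 0.026]
force: [-0.8, -10.7, -4.5]
finger_gap: 0.0006
```

```bash
python3 f.py; python3 g.py
```

```text
t 16.02 h -15.0 rel -66.6 17.2 mm z 0.2122 Ft -10.33 Fx 1.79 Fz -5.07 posang 179.30
tip [ 0.5233 -0.1256  0.1374] K rel [-0.0619  0.0104] r 0.0628 ang 170.4 torque/65mm 10.56 F [ 0.77 10.72  4.48]
```

Emit:
{"fn": "apply_moves", "kwargs": {
  "series": [
    {"delta_pos": [-0.0002, -0.003, 0], "twist": [0, 0, 0.5], "claw": -1}
  ]
}}

```text
t: 16.15
ee_pos: [0.5203, -0.1194, 0.2121]
ee_rot: [0.99, -0.136, 0.025, 0.027]
force: [-3.1, -11.0, -4.2]
finger_gap: 0.0003
```

```bash
python3 f.py; python3 g.py
```

```text
t 16.15 h -15.5 rel -66.8 16.1 mm z 0.2121 Ft -11.26 Fx -0.27 Fz -4.73 posang 177.83
tip [ 0.5234 -0.124   0.1373] K rel [-0.0617  0.012 ] r 0.0628 ang 169.0 torque/65mm 11.05 F [ 3.11 11.04  4.19]
```

Emit:
{"fn": "apply_moves", "kwargs": {
  "series": [
    {"delta_pos": [-0.0002, -0.003, 0], "twist": [0, 0, 0.5], "claw": -1}
  ]
}}

```text
t: 16.27
ee_pos: [0.5204, -0.1177, 0.212]
ee_rot: [0.989, -0.14, 0.025, 0.028]
force: [-1.8, -11.3, -2.5]
finger_gap: 0.0007
```

```bash
python3 f.py; python3 g.py
```

```text
t 16.27 h -16.1 rel -67.0 15.0 mm z 0.2120 Ft -11.25 Fx 1.23 Fz -3.16 posang 176.41
tip [ 0.5235 -0.1224  0.1372] K rel [-0.0615  0.0135] r 0.0630 ang 167.6 torque/65mm 11.25 F [ 1.83 11.33  2.52]
```

Emit:
{"fn": "apply_moves", "kwargs": {
  "series": [
    {"delta_pos": [0, -0.003, 0], "twist": [0, 0, 1], "claw": -1}
  ]
}}

```text
t: 16.4
ee_pos: [0.5206, -0.116, 0.2119]
ee_rot: [0.988, -0.149, 0.024, 0.029]
force: [-4.1, -9.7, -2.7]
finger_gap: 0.0004
```

```bash
python3 f.py; python3 g.py
```

```text
t 16.40 h -17.1 rel -67.0 14.5 mm z 0.2119 Ft -10.30 Fx -1.19 Fz -3.20 posang 175.00
tip [ 0.5236 -0.1209  0.1371] K rel [-0.0611  0.0149] r 0.0629 ang 166.3 torque/65mm 9.93 F [4.05 9.68 2.74]
```

Emit:
{"fn": "apply_moves", "kwargs": {
  "series": [
    {"delta_pos": [0, -0.003, 0], "twist": [0, 0, 1], "claw": -1}
  ]
}}

```text
t: 16.52
ee_pos: [0.5208, -0.1144, 0.2118]
ee_rot: [0.987, -0.158, 0.024, 0.03]
force: [-4.1, -11.5, -2.2]
finger_gap: 0.0003
```

```bash
python3 f.py; python3 g.py
```

```text
t 16.52 h -18.1 rel -67.1 14.2 mm z 0.2118 Ft -12.11 Fx -0.45 Fz -2.86 posang 173.64
tip [ 0.5236 -0.1194  0.137 ] K rel [-0.0608  0.0163] r 0.0630 ang 165.0 torque/65mm 11.80 F [ 4.12 11.54  2.24]
```

Emit:
{"fn": "apply_moves", "kwargs": {
  "series": [
    {"delta_pos": [0, -0.003, 0], "twist": [0, 0, 1.3], "claw": -1}
  ]
}}

```text
t: 16.65
ee_pos: [0.5209, -0.1127, 0.2117]
ee_rot: [0.985, -0.17, 0.024, 0.031]
force: [-5.0, -10.6, -1.1]
finger_gap: 0.0007
```

```bash
python3 f.py; python3 g.py
```

```text
t 16.65 h -19.5 rel -67.1 14.1 mm z 0.2117 Ft -11.59 Fx -1.25 Fz -1.62 posang 172.26
tip [ 0.5237 -0.118   0.137 ] K rel [-0.0605  0.0177] r 0.0630 ang 163.7 torque/65mm 11.09 F [ 5.01 10.6   1.07]
```

Emit:
{"fn": "apply_moves", "kwargs": {
  "series": [
    {"delta_pos": [0, -0.003, 0], "twist": [0, 0, 1.3], "claw": -1}
  ]
}}

```text
t: 16.77
ee_pos: [0.5211, -0.1111, 0.2117]
ee_rot: [0.983, -0.181, 0.024, 0.032]
force: [-4.4, -11.0, -0.5]
finger_gap: 0.0004
```

```bash
python3 f.py; python3 g.py; for i in 1 2 3 4 5 6; do python3 -c "
from rig import capture
capture('side')"; python3 f.py; python3 g.py|cut -c50-; done
```

```text
t 16.77 h -20.8 rel -67.2 14.1 mm z 0.2117 Ft -11.85 Fx -0.21 Fz -1.09 posang 170.86
tip [ 0.5238 -0.1164  0.1369] K rel [-0.0601  0.0191] r 0.0630 ang 162.4 torque/65mm 11.48 F [ 4.39 11.05  0.45]
t 16.82 h -20.9 rel -67.2 13.9 mm z 0.2116 Ft -8.71 Fx -2.17 Fz -1.54 posang 170.67
193] r 0.0631 ang 162.2 torque/65mm 8.17 F [5.1  7.45 1.19]
t 16.88 h -20.8 rel -67.3 13.7 mm z 0.2116 Ft -6.96 Fx -0.64 Fz -1.18 posang 170.59
194] r 0.0631 ang 162.0 torque/65mm 6.71 F [3.05 6.35 0.84]
t 16.93 h -20.8 rel -67.3 13.7 mm z 0.2116 Ft -7.20 Fx -0.42 Fz -1.15 posang 170.54
195] r 0.0631 ang 162.0 torque/65mm 6.97 F [2.92 6.65 0.79]
t 16.98 h -20.8 rel -67.3 13.6 mm z 0.2116 Ft -6.68 Fx -0.71 Fz -1.24 posang 170.50
196] r 0.0631 ang 161.9 torque/65mm 6.43 F [3.   6.07 0.92]
t 17.02 h -20.8 rel -67.3 13.6 mm z 0.2116 Ft -7.12 Fx -1.55 Fz -2.07 posang 170.50
196] r 0.0631 ang 161.9 torque/65mm 6.78 F [3.91 6.24 1.77]
t 17.07 h -20.8 rel -67.3 13.5 mm z 0.2116 Ft -7.48 Fx -0.81 Fz -2.40 posang 170.46
196] r 0.0631 ang 161.9 torque/65mm 7.26 F [3.34 6.86 2.04]
```

Standing still it reads 7.0 N (moving about 11.7 N), so it needs about 4 mm more.

Emit:
{"fn": "apply_moves", "kwargs": {
  "series": [
    {"delta_pos": [0, -0.003, 0], "twist": [0, 0, 1.3], "claw": -1},
    {"delta_pos": [0, -0.003, 0], "twist": [0, 0, 1.3], "claw": -1}
  ]
}}

```text
t: 17.32
ee_pos: [0.5218, -0.1074, 0.2115]
ee_rot: [0.978, -0.204, 0.023, 0.033]
force: [-5.5, -11.2, -0.1]
finger_gap: 0.0007
```

```bash
python3 f.py; python3 g.py
```

```text
t 17.32 h -23.4 rel -67.4 13.5 mm z 0.2115 Ft -12.45 Fx -0.63 Fz -0.71 posang 167.76
tip [ 0.5242 -0.113   0.1367] K rel [-0.059   0.0223] r 0.0631 ang 159.3 torque/65mm 12.00 F [ 5.53 11.19  0.06]
```

Emit:
{"fn": "apply_moves", "kwargs": {
  "series": [
    {"delta_pos": [0, -0.003, 0], "twist": [0, 0, 1.3], "claw": -1}
  ]
}}

```text
t: 17.45
ee_pos: [0.5221, -0.1058, 0.2114]
ee_rot: [0.976, -0.215, 0.023, 0.034]
force: [-5.5, -10.6, 0.6]
finger_gap: 0.0007
```

```bash
python3 f.py; python3 g.py
```

```text
t 17.45 h -24.8 rel -67.4 13.5 mm z 0.2114 Ft -11.92 Fx -0.48 Fz -0.01 posang 166.40
tip [ 0.5243 -0.1116  0.1367] K rel [-0.0586  0.0236] r 0.0631 ang 158.1 torque/65mm 11.47 F [ 5.45 10.59 -0.64]
```

Emit:
{"fn": "apply_moves", "kwargs": {
  "series": [
    {"delta_pos": [0, -0.003, 0], "twist": [0, 0, 1.3], "claw": -1}
  ]
}}

```text
t: 17.58
ee_pos: [0.5224, -0.1043, 0.2114]
ee_rot: [0.973, -0.226, 0.022, 0.035]
force: [-5.4, -10.1, 0.5]
finger_gap: 0.0003
```

```bash
python3 f.py; python3 g.py
```

```text
t 17.57 h -26.1 rel -67.5 13.6 mm z 0.2114 Ft -11.50 Fx -0.37 Fz -0.14 posang 165.12
tip [ 0.5245 -0.1102  0.1366] K rel [-0.0581  0.0248] r 0.0632 ang 156.9 torque/65mm 11.09 F [ 5.41 10.14 -0.5 ]
```

Emit:
{"fn": "apply_moves", "kwargs": {
  "series": [
    {"delta_pos": [0, -0.003, 0], "twist": [0, 0, 1.3], "claw": -1}
  ]
}}

```text
t: 17.7
ee_pos: [0.5228, -0.1028, 0.2113]
ee_rot: [0.97, -0.238, 0.022, 0.036]
force: [-6.6, -10.5, 1.1]
finger_gap: 0.0004
```

```bash
python3 f.py; python3 g.py; for i in 1 2 3 4 5 6; do python3 -c "
from rig import capture
capture('side')"; python3 f.py; python3 g.py|cut -c50-; done
```

```text
t 17.70 h -27.4 rel -67.5 13.7 mm z 0.2113 Ft -12.42 Fx -0.99 Fz 0.45 posang 163.85
tip [ 0.5247 -0.1089  0.1366] K rel [-0.0576  0.026 ] r 0.0632 ang 155.7 torque/65mm 11.84 F [ 6.65 10.49 -1.13]
t 17.75 h -27.5 rel -67.5 13.6 mm z 0.2113 Ft -9.96 Fx -1.11 Fz -0.67 posang 163.72
261] r 0.0632 ang 155.6 torque/65mm 9.51 F [5.59 8.34 0.14]
t 17.80 h -27.4 rel -67.5 13.5 mm z 0.2113 Ft -11.28 Fx -0.72 Fz -0.46 posang 163.70
261] r 0.0632 ang 155.6 torque/65mm 10.84 F [ 5.85  9.68 -0.17]
t 17.85 h -27.4 rel -67.5 13.5 mm z 0.2113 Ft -9.15 Fx -0.66 Fz 0.63 posang 163.68
262] r 0.0632 ang 155.5 torque/65mm 8.72 F [ 4.83  7.74 -1.13]
t 17.90 h -27.4 rel -67.5 13.5 mm z 0.2113 Ft -10.54 Fx -1.30 Fz -1.00 posang 163.67
262] r 0.0632 ang 155.5 torque/65mm 10.08 F [6.   8.81 0.45]
t 17.95 h -27.4 rel -67.5 13.5 mm z 0.2113 Ft -9.38 Fx -0.26 Fz -0.65 posang 163.67
262] r 0.0632 ang 155.5 torque/65mm 9.09 F [4.55 8.23 0.11]
t 18.00 h -27.4 rel -67.6 13.4 mm z 0.2113 Ft -9.95 Fx -1.76 Fz -0.22 posang 163.66
262] r 0.0632 ang 155.5 torque/65mm 9.39 F [ 6.16  8.01 -0.26]
```

Standing still it reads about 9.5 N (moving 12–12.4 N), which is snug. I'll withdraw and check.

Emit:
{"fn": "apply_moves", "kwargs": {
  "series": [
    {"delta_pos": [0, 0.005, 0], "twist": [0, 0, 0], "claw": -1},
    {"delta_pos": [0, 0.008, 0], "twist": [0, 0, 0], "claw": -1},
    {"delta_pos": [0, 0.006, -0.01], "twist": [0, 0, 0], "claw": -1},
    {"delta_pos": [0, 0, -0.03], "twist": [0, 0, 0], "claw": -1},
    {"delta_pos": [0, 0, -0.04], "twist": [0, 0, 0], "claw": -1},
    {"delta_pos": [-0.05, 0.03, 0], "twist": [0, 0, 0], "claw": -1},
    {"delta_pos": [-0.05, 0.03, 0], "twist": [0, 0, 0], "claw": -1},
    {"delta_pos": [-0.05, 0.03, 0], "twist": [0, 0, 0], "claw": -1},
    {"delta_pos": [0, 0, 0], "twist": [0, 0, 0], "claw": -1}
  ]
}}

```text
t: 19.12
ee_pos: [0.3315, -0.1256, 0.2953]
ee_rot: [0.97, -0.238, 0.026, 0.036]
force: [0.3, 0.5, 0.6]
finger_gap: 0.0001
```

```bash
python3 -c "
from h import *
from rig import capture
for n in ('top','side'): cv2.imwrite(f'pics/{n}5.png',capture(n)[:,:,::-1])
a=cv2.imread('pics/top5.png')[145:240,230:345]; b=cv2.imread('pics/side5.png')[150:270,200:330]
cv2.imwrite('pics/z5.png',np.hstack([cv2.resize(a,(400,400)),cv2.resize(b,(400,400))]))
st()"
```

```text
t 19.23 p [ 0.3345 -0.1261  0.2958] xhead -27.4 z [ 0.0356 -0.0833 -0.9959] F [ 0.21 -0.18  0.46] Ftool [ 0.3   0.09 -0.43] gap 0.0005 q [-0.46 -0.03  2.13 -0.07  0.97  0.06]
```

View pics/z5.png

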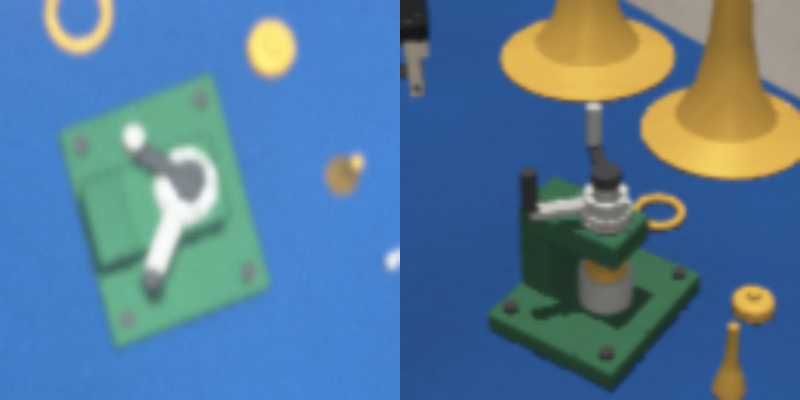

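```bash
python3 -c "
from h import *
f=lambda x,y:(230+x*115/400,145+y*95/400)
h=plane('top',f(188,180),.14);k=plane('top',f(133,137),.172);n=plane('top',f(153,280),.138)
g=lambda x,y:(200+x*130/400,150+y*120/400)
ks=plane('side',g(594,107) if 0 else g(194,107),.172)
for q in (k,ks,n): d=(q-h)[:2]; d2=q[:2]-AX; print(q.round(4),np.degrees(np.arctan2(d[1],d[0])),np.degrees(np.arctan2(d2[1],d2[0])),np.hypot(*d2))
def blob(im,lo): pass
"
```

```text
[ 0.6084 -0.082   0.172 ] 64.66089306184517 64.10813790800162 0.044513461261763
[ 0.6089 -0.0846  0.172 ] 62.53328983935382 61.92584278260947 0.042341501785395134
[ 0.5304 -0.0989  0.138 ] 157.9819374304141 158.48794314534538 0.06297761749065299
```

```bash
python3 -c "
from rig import env
print(env.job_done())"
```

```text
the job is handed in; nothing more can be done
None
```

The press is set and handed in at about 19 s of the 70 s; no verdict was reported. I pushed only the two knobs, using the side of the shut fingers.

- **Loosening:** I turned the jam nut about 1.2 rad anticlockwise. The push stayed around 6 N.
- **Crank:** I wound it clockwise about 0.5 rad. Drag was about 3.6 N and rose to 5.9 N on the blank, a rise of about 2.2 N (1.5 to 3 N is right).
- **Retightening:** The nut read 12 to 12.4 N while moving, and about 9.5 N standing still.

**Last checks:** In the final pictures the crank is at about 64° (62–65° from the two cameras), where I left it before tightening. The nut lever is at about 157°, and the press and nearby brass parts look unmoved. The arm was clear of the press, reading under 1 N.

**What disagreed:**
- The two snug readings pull different ways: the moving one is at the low edge of 12 to 15 N, and the still one is slightly above 8 to 9 N. The force readings scatter by about 0.7 N. I took the nut as inside the snug band, but I could not confirm the load on the washer directly.
- Tightening was not one unbroken pull. I paused twice before the end to look and take still readings.
- The nut ended about 0.37 rad further clockwise than where it started.

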